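# Shut a row of tube caps with a running fingertip and fold the cap lock over them

## Robot

A 6-joint arm with a two-finger parallel gripper is mounted at the origin on a cart in front of the work surface, level with it; the furniture and walls round the work are solid. World frame = base frame: x ahead of the robot, y to its left, z up, the work surface at z = 0. Lengths are in m, angles in rad, forces in N, time in s.
With the tool pointing down it reaches from about 0.375 to 0.9 m from the base axis. Payload 3.1 kg.
Tool frame: the origin (TCP) lies on the centre line of the jaws, within the pads' length; the fingertips stand 25 mm ahead of it and the grasp point (between the pads) lies 6 mm ahead of it (nose_length is the distance from the TCP to the fingertips, in m); z points along the fingers, y is the line along which they close (so a half turn about z gives the same grasp; the last joint's range is limited). The gripper opens to 85 mm and grips with 20 to 120 N. Pads are 22 mm wide; open, the fingers measure 114 mm over their backs; the gripper's body (76 mm by 85 mm) begins 54 mm behind the grasp point. The pads swing forward as they close: fully open they stand 13 mm farther back than shut.
Start: joints at [1.073, 0.527, 1.433, -0, 1.181, -0.178], TCP at [0.196, 0.593, 0.256] pointing down, gripper open.
Joint ranges: [-3.08, 3.08], [-0.75, 2.2], [0.22, 2.44], [-1.43, 4.57], [0, 2.65], [-2.85, 2.85]. Speed limits (rad/s): [2.79, 2.79, 3.14, 3.14, 3.14, 3.14].

## Interface

Orientations are given as a rotation vector (axis times angle).
In Python, from bench import * gives the robot as it stands. Calls block until the motion is done:
- move_to(position, orientation): joint-space move of the TCP to a pose.
- servo_line(position, ori=None, speed=0.15): straight line of the TCP; ori=None keeps the orientation; speed is the mean speed in m/s.
- movej(angles): joint-space move.
- set_gripper(opening, grip_force=None): finger opening in m; grip_force is the grip in N (None keeps the last); returns when the fingers have stopped.
- pause(seconds).
- inverse_kinematics(position, orientation): joint angles nearest the present ones, or None.
- get_obs(): the state.
- snapshot(name): name is "scene" or "top" or "wrist"; returns a dict with "color" (480x640x3 uint8, red, green, blue), "K" (3x3 intrinsics, pixels), "rvec" (rotation vector, rad) and "tvec" (3), from world to camera coordinates, as OpenCV has them. Camera axes: x right, y down, z forward; pixel columns grow to the right and rows downward; lengths in m; the calibration is good to about 2 mm. A picture is of the moment at which its call begins. There is no depth.
A pose or a line that the arm cannot do raises MotionError and nothing moves.
- close_job(): hands the job in; it is judged then, once.
The state is a dict: "time_s": time; "qpos": joint angles; "qvel": joint speeds; "joint_efforts": joint torques, N m; "ee_pos": TCP position; "orientation": TCP orientation; "contact_force": force on the tool from outside, world axes, zero at the start; "moment": the same for the moment, N m; "width": finger opening in m; "grip_force": force on a finger pad.
Only numpy, scipy, OpenCV 4.12 (cv2) and the standard library are available. Lean on these libraries where they do the work, as an engineer would, in place of code of your own. Each camera call takes 0.05 s, during which the arm holds its last target. There are 200 camera calls.

## Task

The six sample tubes in the aluminium block are ready for the oven but their hinged green caps still stand open. Run your closed fingertips lightly along the row, from the hinge side of the first tube (the end with the red dot) to the last, so that every cap folds over and is shut on its rim; then push the wire bail with the red bar over from behind until it lies down on the shut caps, so that none can pop open. Touch and push gently (never more than 25 N), grip and lift nothing, do not bend any cap back, leave the block standing where it is and the things around it alone.

Things in the scene. Friction and masses are not known exactly. Their poses are not given: they have to be found in the camera images.
- block: Loose aluminium tube block, 82 x 166 x 38 mm in its own x, y, z, 1.4 kg, flat on the table (z = 0). Origin: centre of its underside. x points to its rear side, with the bail (away from the robot within 0.5 rad). Front row (x = -22 mm): empty bores. Rear row (x = +4 mm): six tubes fixed in the block at y = +60 (tube 1), 36, 12, -12, -36, -60 mm (tube 6), their rims at z = 44 mm.
- row_start (a point): Middle of the upper face of tube 1's cap when shut: block frame (4, 60, 48) mm. Fixed to the block. A red 4 mm dot on the block's front corner marks this end.
- row_end (a point): The same point for tube 6, at the other end: block frame (4, -60, 48) mm. Fixed to the block. Shut, all cap tops lie level at z = 48 mm on the line between these two points. Fingertips passing 0 to 1.5 mm above that height shut the caps well enough; 1.5 mm or more below it they drag the block along.
- cap1 (a joint): Hinged green cap of tube 1 (disc 14 mm across, 4 mm thick, 4 mm thumb tab), angle in rad: 0 shut flat on the rim, 1.57 upright, stop at 2.6; starts at 0.7 to 1.7. Its hinge lies along the block's x, on the +y side of the tube, 7.5 mm from the tube's middle, at z = 44 mm; opening lifts the free -y edge up and over towards +y.
- cap2 (a joint): Cap of tube 2, like cap1. All hinges are stiff: a cap stays where it is left, moves under about 0.012 N m (1 to 3 N at a fingertip), and its shut stop gives slightly. A fingertip moving along the row in the block's -y direction folds it shut; one moving in +y would catch under it and bend it back.
- cap3 (a joint): Cap of tube 3, built and placed on its tube like cap1; same angle values, same stiff hinge.
- cap4 (a joint): Cap of tube 4, built and placed on its tube like cap1; same angle values, same stiff hinge.
- cap5 (a joint): Cap of tube 5, built and placed on its tube like cap1; same angle values, same stiff hinge.
- cap6 (a joint): Cap of tube 6, built and placed on its tube like cap1; same angle values, same stiff hinge.
- bail (a joint): Steel wire bail with a red-sleeved cross bar (6 mm thick, 136 mm long), angle in rad: 0 lying level on the shut caps, 1.57 upright, stop at 2.5; starts leaning to the rear at 1.75 to 2.2. Pivots along the block's y at block x = 35, z = 51 mm, bar 31 mm from the pivot. Stiff (0.02 N m, about 1 N at the bar): stays where left. Pushed from behind towards the block's -x it comes over.
- bail_mid (a point): Middle of the bail's red bar, moving with it. With the bail down it is at block frame (4, 0, 51) mm, 3 mm above the shut cap tops. Rubbery fingers cling to it: follow its arc while pressing it down (first from behind, then from above), or it binds and the block tips.
- vial_w: Loose glass vial with white screw cap, 23 x 23 x 57 mm, a bystander. Origin under its centre.
- vial_k: Loose glass vial with black screw cap, 23 x 23 x 57 mm, a bystander. Origin under its centre.
- amber: Loose amber vial with black cap, 19 x 19 x 50 mm, a bystander. Origin under its centre.
- tape: Loose roll of blue tape, 48 x 48 x 18 mm, a bystander. Origin under its centre.
- clock: Loose white bench timer, 66 x 68 x 17 mm, a bystander. Origin under its centre.
- pen: Loose white marker with blue cap, 131 mm long and 11 mm thick, a bystander. Origin under its centre.

How it is judged:
On the way, in this order (a step that is already met when the one before it is completed fails the run):
1. the run begins at tube 1: cap1 is shut while cap6 is not (value of joint cap1 below 0.2 rad and value of joint cap6 above 0.25 rad), for 0.05 s.
2. all six caps are folded shut, the bail still up (value of joint each of cap1, cap2, cap3, cap4, cap5, cap6 below 0.2 rad and value of joint bail above 1.2 rad), for 0.2 s.
3. the bail lies down on the shut caps (value of joint each of cap1, cap2, cap3, cap4, cap5, cap6 below 0.2 rad and value of joint bail below 0.15 rad), for 0.2 s.
At the end, for the whole second after the job is handed in: All six caps are shut (each within 0.2 rad of flat), the bail lies down on them (within 0.15 rad of level), and the block stands flat and at rest within 20 mm of where it stood (all of step 3 and distance of block from where it was at the start of the episode below 0.02 m and angle between block's own z axis and vertical below 0.05 rad and linear speed of block below 0.01 m/s); the robot touches nothing.
It fails at once if the block is lifted or tipped (height (world z) of block above 0.01 m or angle between block's own z axis and vertical above 0.15 rad).
It fails at once if the block is shoved more than 20 mm (distance of block from where it was at the start of the episode above 0.02 m).
It fails at once if a cap is bent back past 2.3 rad (value of joint any of cap1, cap2, cap3, cap4, cap5, cap6 above 2.3 rad).
It fails at once if the fingers press on the block, its caps or its bail with more than 25 N (contact force between the fingers and block above 25 N).
It fails at once if a bystander is moved more than 20 mm (distance of any of vial_w, vial_k, amber, tape, clock, pen from where it was at the start of the episode above 0.02 m).
It also fails if it takes over 58 s, if anything falls off the work surface, if the arm or the gripper's body presses on something with over 40 N, if the wrist force passes 120 N, or if a joint passes its speed limit or range.

## Working session

There is one attempt and no reset: what is moved stays moved. The work goes in short steps, each a Python script; the robot and the scene stay as the last script left them, time stands still between calls to the robot, and variables do not carry over. Pictures are saved under pics/ and viewed, at most 10 in all, crops included, and the job is handed in when it is done.

```bash
ls && mkdir -p pics
python3 - <<'E'
from bench import *
import cv2,numpy as np
o=get_obs();print(o['time_s'],o['ee_pos'],o['orientation'],o['width'])
for n in ("scene","top"):
    s=snapshot(n);cv2.imwrite(f'pics/{n}0.png',s['color'][:,:,::-1]);np.savez(f'{n}0.npz',**s)
    print(n,s['K'].tolist(),(-cv2.Rodrigues(s['rvec'])[0].T@s['tvec'].ravel()))
E
```

```text
pics
0.0 [0.19552674 0.59291008 0.25530714] [-0.4985356  -3.10101776  0.00333236] 0.08552831502101708
scene [[482.77188416464, 0.0, 319.0865770117169], [0.0, 482.77188416464, 235.62897960490446], [0.0, 0.0, 1.0]] [1.16775106 0.29289255 0.82959066]
top [[448.4018304786543, 0.0, 320.07844733589485], [0.0, 448.4018304786543, 241.76879125551082], [0.0, 0.0, 1.0]] [ 0.50727461 -0.06181107  1.00332462]
```

View pics/top0.png

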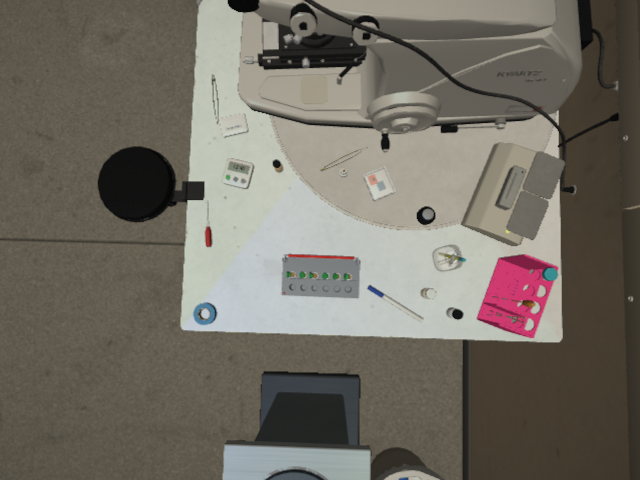

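View pics/scene0.png

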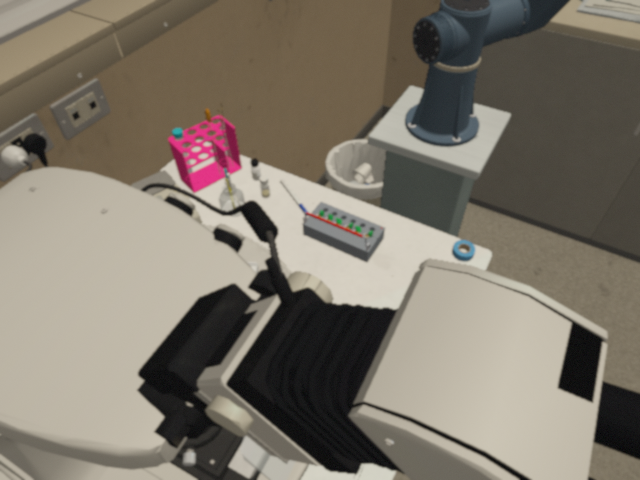

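The top view shows the block at px (283–359, 254–298), with the red dot end on the left (+y) and the bail at the rear. The pen and vials are off to the right. I'll move over it with the gripper closed and measure with the wrist camera.

```bash
cat > h.py <<'E'
from bench import *
import cv2,numpy as np
from scipy.spatial.transform import Rotation as R
def ray(s,uv,z):
    M=cv2.Rodrigues(s['rvec'])[0];c=-M.T@np.ravel(s['tvec'])
    p=cv2.undistortPoints(np.array(uv,float).reshape(-1,1,2),s['K'],None).reshape(-1,2)
    d=np.c_[p,np.ones(len(p))]@M
    return c+d*((z-c[2])/d[:,2])[:,None]
def proj(s,P): return cv2.projectPoints(np.array(P,float).reshape(-1,1,3),s['rvec'],s['tvec'],s['K'],None)[0].reshape(-1,2)
def down(yaw): # tool z down, tool y along world dir yaw+90deg
    return (R.from_euler('z',yaw)*R.from_matrix(np.diag([-1,1,-1.]))).as_rotvec()
E
python3 - <<'E'
from h import *
s=dict(np.load('top0.npz'))
P=ray(s,[(291,287),(346,289)],.038);print(P)
d=P[0]-P[1];yaw=np.arctan2(-d[0],d[1]);print('yaw',yaw,np.linalg.norm(d)) # expected 120mm
c=P.mean(0)+R.from_euler('z',yaw).apply([.022,0,0]);print('centre',c)
print('tape,etc')
set_gripper(0.0,20)
for yw in (yaw,yaw+np.pi):
    print(yw,inverse_kinematics([c[0],c[1],.25],down(yw)))
move_to([c[0],c[1],.27],down(yaw))
o=get_obs();print(o)
s=snapshot('wrist');cv2.imwrite('pics/w1.png',s['color'][:,:,::-1]);np.savez('w1.npz',**s)
M=cv2.Rodrigues(s['rvec'])[0];print(-M.T@s['tvec'].ravel(),M[2])
E
```

```text
[[ 0.49347428  0.02130909  0.038     ]
 [ 0.49260127 -0.09663106  0.038     ]]
yaw -0.007401975168049023 0.11794337981496693
centre [ 0.51503717 -0.03782383  0.038     ]
tape,etc
-0.007401975168049023 [-2.89937397e-01  3.90511636e-01  1.70945867e+00 -4.44089210e-16
  1.04162234e+00 -1.85333175e+00]
3.134190678421744 [-0.2899374   0.39051164  1.70945867  0.          1.04162234  1.2882609 ]
{'time_s': 3.375, 'qpos': array([-2.88748923e-01,  3.64183397e-01,  1.68603745e+00,  2.70803102e-04,
        1.09137112e+00, -1.85322220e+00]), 'qvel': array([ 0.00497486, -0.00024422,  0.00101904, -0.0028144 , -0.00046327,
       -0.00142395]), 'joint_efforts': array([-2.27677007e-01, -3.51601410e+01, -1.65052539e+01, -1.09910281e-02,
       -1.98682996e-03, -4.31596363e-04]), 'ee_pos': array([ 0.51509364, -0.03714712,  0.27002063]), 'orientation': array([1.01282007e-02, 3.14150796e+00, 3.61820216e-04]), 'contact_force': array([0.21311165, 0.13725808, 0.53068042]), 'moment': array([ 0.03354352, -0.02047915,  0.00728608]), 'grip_force': 0.0, 'width': 0.00038381561766080604}
[ 0.44661184 -0.03653721  0.38755072] [ 0.27359001 -0.00105691 -0.96184583]
```

View pics/w1.png

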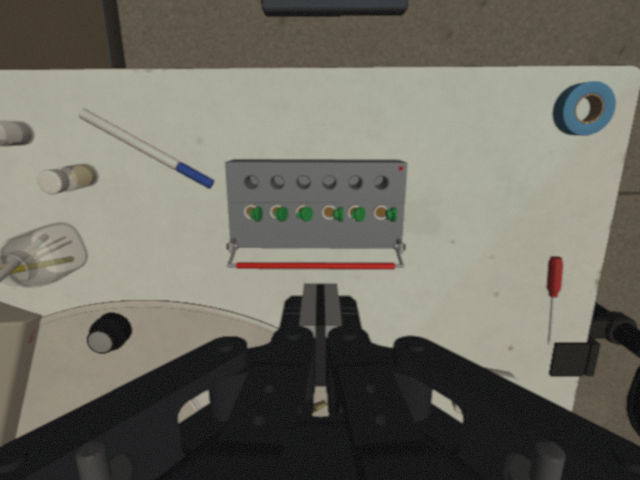

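The wrist view shows the block upright to the image. Bores run along row 182 (cols 251–382), tubes with open green caps along row 213, the red dot at (401,168) and the red bar at row 266. Next I measure the pose from the bores and the red features, and cross-check it in the top view.

```bash
cat > meas.py <<'E'
from h import *
def measure(s,verbose=True):
    hsv=cv2.cvtColor(s['color'],cv2.COLOR_RGB2HSV);g=cv2.cvtColor(s['color'],cv2.COLOR_RGB2GRAY)
    return hsv,g
E
python3 - <<'E'
from h import *
s=dict(np.load('w1.npz'));t=dict(np.load('top0.npz'))
g=cv2.cvtColor(s['color'],cv2.COLOR_RGB2GRAY).astype(float)
pts=[]
for u in (251,278,304,329,355,382):
    w=np.clip(95-g[170:194,u-11:u+12],0,None);yy,xx=np.mgrid[170:194,u-11:u+12]
    pts.append(((w*xx).sum()/w.sum(),(w*yy).sum()/w.sum()))
P=ray(s,pts,.038);print(np.round(pts,1).tolist(),np.round(P,4).tolist())
B=np.array([[-.022,y] for y in (-.06,-.036,-.012,.012,.036,.06)])
print('spacing',np.linalg.norm(np.diff(P,axis=0),axis=1))
# rigid fit
a=P[:,:2];ac=a-a.mean(0);bc=B-B.mean(0);H=bc.T@ac
yaw=np.arctan2(H[0,1]-H[1,0],H[0,0]+H[1,1])
Rz=R.from_euler('z',yaw).as_matrix()[:2,:2];c=a.mean(0)-Rz@B.mean(0)
print('centre',c,'yaw',yaw,'res',np.round((a-(B@Rz.T+c))*1e3,2).tolist())
W=lambda b:np.r_[Rz@np.array(b[:2])+c,b[2]]
for name,b in dict(fl=(-.041,.083,.038),fr=(-.041,-.083,.038),rl=(.041,.083,.038),rr=(.041,-.083,.038),fr0=(-.041,-.083,0),t1=(.004,.06,.044),t6=(.004,-.06,.044)).items():
    print(name,proj(s,W(b)).round(1)[0],proj(t,W(b)).round(1)[0])
for n,q in(('w',s),('t',t)):
    hsv=cv2.cvtColor(q['color'],cv2.COLOR_RGB2HSV)
    m=(((hsv[...,0]<8)|(hsv[...,0]>172))&(hsv[...,1]>150)&(hsv[...,2]>90)).astype(np.uint8)
    k,l,st,ce=cv2.connectedComponentsWithStats(m)
    print(n,[(st[i].tolist(),ce[i].round(1).tolist()) for i in range(1,k) if st[i,4]>3])
for th in (1.75,1.85,1.95,2.05,2.15,2.25):
    p=W((.035-.031*np.cos(th),0,.051+.031*np.sin(th)));print(th,proj(s,p)[0].round(1),proj(t,p)[0].round(1))
np.savez('pose.npz',c=c,yaw=yaw)
x=cv2.resize(s['color'][145:280,210:420,::-1],None,fx=3.6,fy=3.6,interpolation=cv2.INTER_CUBIC);cv2.imwrite('pics/w1c.png',x)
E
```

```text
[[249.4, 182.4], [275.6, 183.4], [302.8, 184.6], [330.5, 184.8], [357.3, 184.0], [383.1, 183.2]] [[0.4938, -0.1016, 0.038], [0.495, -0.0775, 0.038], [0.4962, -0.0525, 0.038], [0.4966, -0.0269, 0.038], [0.4959, -0.0023, 0.038], [0.4954, 0.0215, 0.038]]
spacing [0.0241024  0.02507725 0.0255086  0.02465977 0.02377557]
centre [ 0.51747489 -0.0401645 ] yaw -0.012823988750765939 res [[-0.87, -1.7], [-0.04, -1.62], [0.84, -0.57], [0.93, 0.94], [0.0, 1.59], [-0.85, 1.36]]
fl [408.  163.4] [280.5 294.2]
fr [225.  162.2] [358.  297.4]
rl [402.  249.4] [282.3 256. ]
rr [230.3 248.4] [359.3 259.1]
fr0 [234.1 159. ] [356.9 296.8]
t1 [381.2 213.2] [291.9 273.5]
t6 [251.4 212.4] [348.1 275.8]
w [([400, 167, 2, 3, 6], [400.5, 168.0]), ([552, 258, 10, 38, 267], [556.4, 275.3]), ([237, 263, 157, 6, 728], [312.0, 265.2])]
t [([206, 227, 5, 19, 71], [207.7, 236.8]), ([289, 255, 65, 4, 120], [320.7, 256.4]), ([524, 300, 5, 1, 5], [526.0, 300.0])]
1.75 [315.8 263.9] [320.3 256.6]
1.85 [315.8 266.9] [320.4 255.2]
1.95 [315.8 269.7] [320.4 253.8]
2.05 [315.8 272.2] [320.5 252.5]
2.15 [315.8 274.4] [320.6 251.2]
2.25 [315.8 276.3] [320.6 250.1]
```

View pics/w1c.png

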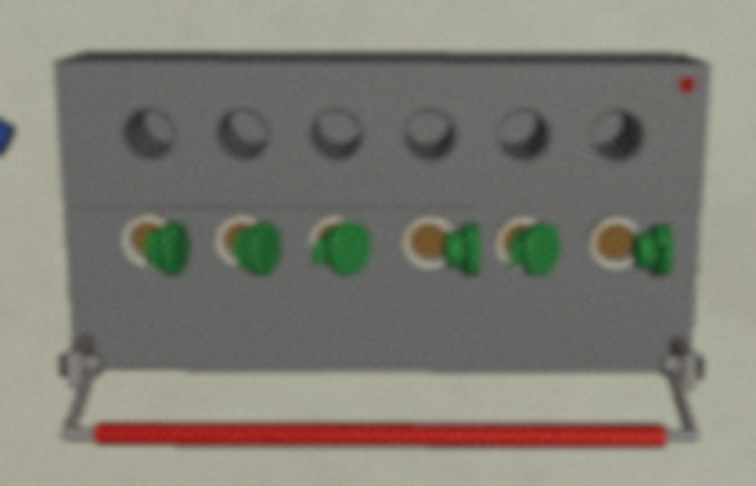

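The crop gives clean bore centres (crop row 134, cols 148–617) and top corners (57,64), (708,64), (694,370) and (73,370). My shading-weighted bore centroids were biased, so I refit with these and take the bail angle from the bar.

Run:
```python
from h import *
s=dict(np.load('w1.npz'));t=dict(np.load('top0.npz'))
cr=np.array([(148,133),(243,133),(336,134),(430,134),(523,134),(617,134),(57,64),(708,64),(694,370),(73,370),(687,85)],float)
px=(cr+.5)/3.6-.5+[210,145]
a=ray(s,px,.038)[:,:2]
B=np.array([[-.022,y] for y in (-.06,-.036,-.012,.012,.036,.06)]+[(-.041,-.083),(-.041,.083),(.041,.083),(.041,-.083)])
d=a[10];a=a[:10]
ac=a-a.mean(0);bc=B-B.mean(0);H=bc.T@ac
yaw=np.arctan2(H[0,1]-H[1,0],H[0,0]+H[1,1])
Rz=R.from_euler('z',yaw).as_matrix()[:2,:2];c=a.mean(0)-Rz@B.mean(0)
print('centre',c,'yaw',yaw,'\n',np.round((a-(B@Rz.T+c))*1e3,2).tolist(),'dot',(d-c)@Rz)
W=lambda b:np.r_[Rz@np.array(b[:2])+c,b[2]]
for b in ((-.041,.083,.038),(-.041,-.083,.038)): print(proj(t,W(b)))
for th in np.arange(1.65,2.3,.1):
    p=W((.035-.031*np.cos(th),0,.051+.031*np.sin(th)));print(th.round(2),proj(s,p)[0].round(1),proj(t,p)[0].round(1))
np.savez('pose.npz',c=c,yaw=yaw)
```

```text
centre [ 0.51602108 -0.04046644] yaw -0.006993653308198523 
 [[-0.49, 0.01], [-0.5, 0.27], [-0.26, 0.03], [-0.27, 0.05], [-0.29, -0.19], [-0.3, -0.16], [1.16, 0.93], [1.06, -1.02], [-0.08, 0.32], [-0.02, -0.24]] dot [-0.03469487  0.07700476]
[[280.70199236 295.08735764]]
[[358.25017288 297.91184097]]
1.65 [315.7 259. ] [320.3 258.8]
1.75 [315.7 262.3] [320.3 257.3]
1.85 [315.7 265.3] [320.4 255.9]
1.95 [315.7 268.1] [320.4 254.5]
2.05 [315.7 270.6] [320.5 253.2]
2.15 [315.8 272.8] [320.5 251.9]
2.25 [315.8 274.7] [320.6 250.8]
```

Pose is consistent (residuals ≤1.2 mm): centre (0.516, -0.0405), yaw -0.007, bail about 1.83 rad. To calibrate fingertip height I'll touch a free spot on the table, then go to the sweep start.

```bash
cat >> h.py <<'E'
p_=np.load('pose.npz');C=p_['c'];YAW=float(p_['yaw']);ORI=down(YAW)
def W(x,y,z): # block mm -> world m
    return np.r_[R.from_euler('z',YAW).as_matrix()[:2,:2]@np.array([x,y])/1e3+C,z/1e3]
def F(): return np.round(get_obs()['contact_force'],2)
E
python3 - <<'E'
from h import *
move_to(W(4,145,80),ORI); 
servo_line(W(4,145,31),speed=.08);pause(.2);f0=F();print(f0)
for z in np.arange(30,20,-.5):
    servo_line(W(4,145,z),speed=.02);f=F()
    if f[2]-f0[2]>2.5: break
print(z,f,get_obs()['ee_pos'])
servo_line(W(4,145,90),speed=.12);servo_line(W(4,108,90),speed=.12);pause(.1)
print(F(),get_obs()['time_s'],get_obs()['ee_pos']-W(4,108,90))
E
```

```text
[-1.08 -0.19 -0.49]
24.5 [-1.01  0.64  6.03] [0.52111217 0.10448316 0.02509729]
[-0.69 -0.34 -0.37] 9.575 [-0.00024459  0.00037238 -0.00032148]
```

Nose length is confirmed at 25 mm. Now the sweep, with tips about 0.8 mm above the cap-top height.

Run:
```python
from h import *
Z=73.9
servo_line(W(4,108,Z),speed=.06);pause(.1);print(get_obs()['ee_pos'][2],F())
for y in np.arange(98,-83,-10):
    servo_line(W(4,y,Z),speed=.04);f=F();print(y,get_obs()['ee_pos'][2].round(4),f)
    if np.abs(f).max()>15: print('STOP');break
else:
    servo_line(W(4,y,130),speed=.1)
    move_to(W(55,0,200),ORI)
    s=snapshot('wrist');np.savez('w2.npz',**s)
    cv2.imwrite('pics/w2.png',s['color'][:,:,::-1])
print(get_obs()['time_s'])
```

```text
0.07378475327984275 [-0.68 -0.2  -0.3 ]
98 0.074 [-0.    1.13  0.05]
88 0.0739 [-0.12  0.65 -0.48]
78 0.0739 [-0.55 -0.69  0.66]
68 0.074 [-1.22  0.31  0.17]
58 0.0739 [-0.03  0.13 -0.16]
48 0.0739 [-0.26  0.81  2.02]
38 0.0739 [-0.74  0.52 -0.08]
28 0.0739 [-0.02 -0.26  0.34]
18 0.0739 [-0.18 -2.    0.63]
8 0.0739 [-0.15 -0.34  0.82]
-2 0.0739 [ 0.57 -0.27  1.18]
-12 0.0739 [ 0.15 -0.95  0.87]
-22 0.0739 [ 0.05 -0.04  0.9 ]
-32 0.0739 [ 0.14 -0.44  0.47]
-42 0.0738 [0.2  0.01 0.2 ]
-52 0.074 [ 0.47 -0.4   0.7 ]
-62 0.0739 [-0.88 -0.36 -0.1 ]
-72 0.0739 [-0.99 -0.03  0.88]
-82 0.0739 [ 0.19 -0.    1.02]
19.0
```

View pics/w2.png

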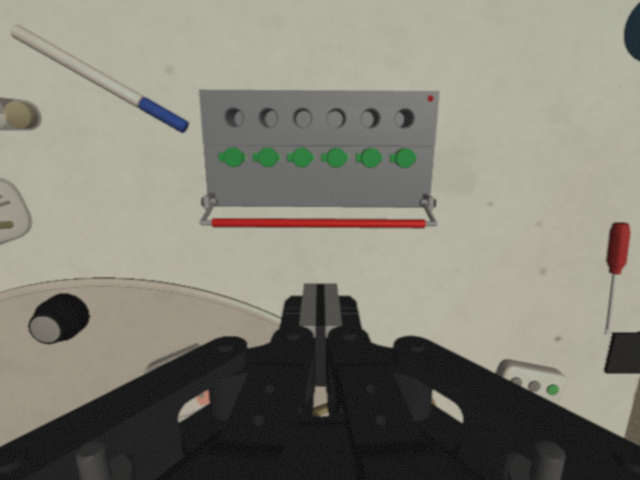

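All six caps read as round discs on their rims (row 157, cols 233–405), and the bail is still up (row 223). Next I push the bail from behind along its arc at the middle of the bar.

Run:
```python
from h import *
s=dict(np.load('w2.npz'))
print('corners pred',proj(s,[W(-41,83,38),W(-41,-83,38)]).round(1).tolist(),'seen ~(439,91),(200,91)')
for th in(1.7,1.8,1.9,2.): print(th,proj(s,W(35-31*np.cos(th),0,51+31*np.sin(th))).round(1),end=' ')
servo_line(W(76,0,125),speed=.12)
servo_line(W(76,0,76+25),speed=.08);pause(.1);f0=F();print(f0)
off=np.array([14,-5+25])
bar=lambda th:np.array([35-31*np.cos(th),51+31*np.sin(th)])
for th in np.arange(1.95,.72,-.1):
    p=bar(th)+off;servo_line(W(p[0],0,p[1]),speed=.04);f=F()-f0;print(round(th,2),f)
    if np.abs(f).max()>10: print('STOP');break
q=get_obs()['ee_pos']
servo_line(W(p[0]+5,0,p[1]+2),speed=.05);servo_line(W(p[0]+10,0,140),speed=.1)
s=snapshot('wrist');np.savez('w3.npz',**s)
cv2.imwrite('pics/w3.png',s['color'][:,:,::-1])
for th in(.6,.7,.8,.9,1.,1.1): print(th,proj(s,W(*np.insert(bar(th),1,0))).round(1))
print(get_obs()['time_s'])
```

```text
corners pred [[439.7, 88.6], [198.4, 88.2]] seen ~(439,91),(200,91)
1.7 [[318.8 216. ]] 1.8 [[318.8 220.5]] 1.9 [[318.8 224.7]] 2.0 [[318.8 228.6]] [ 0.31  0.15 -0.99]
1.95 [-0.24 -0.69  1.41]
1.85 [ 0.05 -0.26  1.54]
1.75 [-1.03 -0.17  1.33]
1.65 [-0.2   0.47  1.72]
1.55 [-0.52  0.15  0.47]
1.45 [0.62 0.1  0.72]
1.35 [0.15 0.   2.02]
1.25 [-0.25 -0.24  1.25]
1.15 [-0.68  0.08  0.71]
1.05 [-0.01 -0.17  1.26]
0.95 [ 0.46 -0.18  0.67]
0.85 [-0.44 -0.57  1.03]
0.75 [-0.55 -0.36  0.96]
0.6 [[319.3 214.2]]
0.7 [[319.3 218.9]]
0.8 [[319.2 224.1]]
0.9 [[319.2 229.6]]
1.0 [[319.2 235.5]]
1.1 [[319.2 241.6]]
24.8083
```

View pics/w3.png

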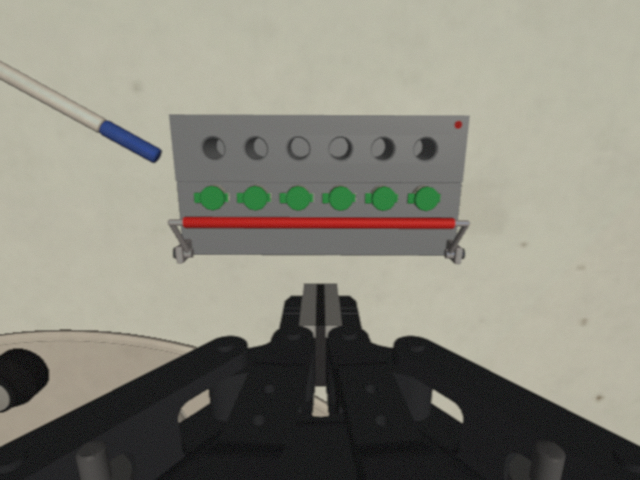

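The bail has come over to about 0.78 rad (bar at row 223) and the caps are still shut. Now I press from above, following the arc.

Run:
```python
from h import *
bar=lambda th:np.array([35-31*np.cos(th),51+31*np.sin(th)])
b=bar(.8)
servo_line(W(b[0],0,140),speed=.1)
servo_line(W(b[0],0,b[1]+3+25+3),speed=.06);pause(.1);f0=F();print(f0)
for th in list(np.arange(.75,.09,-.08))+[.05,.02,0,-.015,-.03]:
    p=bar(th)+[0,28];servo_line(W(p[0],0,p[1]),speed=.03);f=F()-f0;print(round(th,2),f,get_obs()['ee_pos'][2].round(4))
    if np.abs(f).max()>9: print('STOP');break
pause(.3)
servo_line(W(p[0],0,p[1]+8),speed=.03);servo_line(W(40,0,160),speed=.1);pause(.3)
s=snapshot('wrist');np.savez('w4.npz',**s)
cv2.imwrite('pics/w4.png',s['color'][:,:,::-1])
for th in(0,.1,.2,.3): print(th,proj(s,W(*np.insert(bar(th),1,0))).round(1))
print('corner',proj(s,[W(-41,83,38),W(-41,-83,38),W(-22,0,38)]).round(1).tolist(),get_obs()['time_s'],F())
```

```text
[-0.08 -0.58 -0.44]
0.75 [-0.28  0.94  1.49] 0.1001
0.67 [0.77 0.75 1.12] 0.0982
0.59 [0.28 0.22 0.6 ] 0.0961
0.51 [-0.23  0.79  1.04] 0.094
0.43 [0.33 0.9  0.15] 0.0917
0.35 [-0.31  0.52  0.28] 0.0895
0.27 [-0.32  0.74  0.57] 0.0871
0.19 [ 0.74 -0.13  0.86] 0.0847
0.11 [ 0.04 -0.75  1.1 ] 0.0822
0.05 [ 0.13  1.16 -0.07] 0.0804
0.02 [0.4  1.   1.14] 0.0797
0 [-0.92  0.2   4.71] 0.0794
-0.01 [-0.75  0.24  5.89] 0.079
-0.03 [-1.82  1.08  8.26] 0.0788
0 [[319.4 185.9]]
0.1 [[319.4 186.9]]
0.2 [[319.4 188.5]]
0.3 [[319.4 190.6]]
corner [[458.2, 107.6], [180.4, 107.6], [319.4, 140.4]] 31.6167 [-0.11  0.32 -1.05]
```

View pics/w4.png

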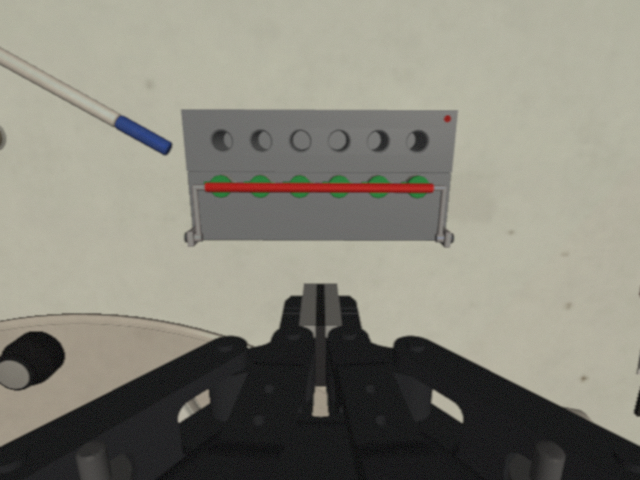

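The bar lies across the six shut caps at row 187, matching θ≈0. The contact force rose just as the angle reached 0, and the block has not moved. I'll hand the job in.

```bash
python3 -c "
from bench import *
print(close_job())"
```

```text
the job is handed in; nothing more can be done
None
```

I handed the job in after about 32 s on the robot's clock: the pictures show all six caps shut and the bail lying on them, the highest force I read was about 8 N, and no verdict came back.

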